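# Slide the fruit dish home under the serving bridge

### The arm

A 6-joint arm with a two-finger parallel gripper is mounted at the origin on the work surface. World frame = base frame: x ahead of the robot, y to its left, z up, the work surface at z = 0. Lengths are in m, angles in rad, forces in N, time in s.
With the tool pointing down it reaches from about 0.35 to 0.975 m from the base axis. Payload 4.9 kg.
Tool frame: the origin (TCP) lies at the very end of the fingers, on their centre line; the grasp point (between the pads) lies 19 mm behind it; z points along the fingers, y is the line along which they close (so a half turn about z gives the same grasp; the last joint's range is limited). The gripper opens to 85 mm and grips with 20 to 120 N. Pads are 22 mm wide; open, the fingers measure 114 mm over their backs; the gripper's body (76 mm by 85 mm) begins 54 mm behind the grasp point. The pads swing forward as they close: fully open they stand 13 mm farther back than shut.
Start: joints at [1.087, 0.053, 1.613, -0, 1.476, -0.119], TCP at [0.223, 0.584, 0.208] pointing down, gripper open.
Joint ranges: [-3.01, 3.01], [-1.01, 2.22], [0.06, 2.58], [-1.02, 4.17], [0.09, 2.62], [-3.14, 3.14]. Speed limits (rad/s): [2.57, 2.57, 3.14, 3.14, 3.14, 3.14].

### API

Orientations are given as a rotation vector (axis times angle).
In Python, from station import get_obs, get_image, get_calibration, finish_job gives the robot as it stands.
- The arm moves only by the tool servo_tool, never from a script. Its argument "increments" is a list of rows, each a list of 5 numbers: the opening, from 0 (shut) to 1 (fully open), then the shift along the tool's x, y, z in mm, then the turn about the tool's z in degrees. In form: [[jaw, tx, ty, tz, spin], ...]. A call has 1 to 12 rows; each row shifts and turns the commanded pose from where the row before left it, along the tool's axes as they then stand; what a row does not reach is not made up. A row lasts 1/8 s, in which the tool goes at most 62.5 mm and 10.7 degrees, less where a joint would pass 70% of its speed; a pose out of reach is approached as far as the arm can. A call is refused whole if a number of a shift passes 62.5 or a number of a turn 10.7, either way. A call with a gripper value outside its range is refused whole. The fingers move at their own pace and stop on an object; "force" is the grip in N (left out, the last holds). Time passes only in rows, so rows that do not move let the fingers close. It gives the time, the measured TCP pose, the force, the opening and the grip force at its end, in the units of the state.
- get_obs(): the state, without advancing time (a new reading comes with each control period).
- get_image(name): name is "side" or "top"; returns the picture (400x640x3 uint8, red, green, blue); there is no depth.
- get_calibration(name): a dict with "fx", "fy", "cx", "cy" (pixels), "R" (3x3) and "t" (3): a world point X has camera coordinates R X + t. Camera axes: x right, y down, z forward; pixel columns grow to the right and rows downward; lengths in m; the calibration is good to about 2 mm. A picture is of the moment at which its call begins. get_calibration takes no time and is no camera call.
- finish_job(): hands the job in; it is judged then, once.
The state is a dict: "t": time; "q": joint angles; "dq": joint speeds; "effort": joint torques, N m; "tool_pos": TCP position; "tool_rot": TCP orientation; "contact_force": force on the tool from outside, world axes, zero at the start; "wrist_torque": the same for the moment, N m; "opening": finger opening in m; "grip_force": force on a finger pad.
Only numpy, scipy, OpenCV 4.12 (cv2) and the standard library are available. Lean on these libraries where they do the work, as an engineer would, in place of code of your own. Each camera call takes 0.05 s, during which the arm holds its last target. There are 200 camera calls.

### The job

Make room on the dinner table: slide the black dish of fruit along the table, between the two short grey candles and in under the slatted wooden serving bridge, until it sits square and fully home against the bridge's back stop. Keep the dish down on the table all the way, do not disturb the two short candles or the two wine glasses, and leave the dish at rest.

Things in the scene. Friction and masses are not known exactly. Their poses are not given: they have to be found in the camera images.
- dish: black rectangular dish packed with red and orange fruit, 140 (its x) by 180 mm (its y), upright walls 50 mm high, fruit to 70 mm; loose, about 0.8 kg, stands on the table. Origin: centre of its underside. Its long y axis starts within about 0.55 rad of the bay's; either end may go in first. No room inside the walls for a finger
- bridge: fixed slatted wooden bridge, 250 (its x) by 130 mm (its y), top 114 mm high. A straight bay runs under it along its y: open at +y, clear height 90, clear width 180 mm between legs and 27 mm high side rails (inner faces x = +-90). A 32 mm high back stop closes the -y end, face at y = -51. Origin: on the table, under the top's centre. Dish fully home: dish centre at y = +39, 64 mm of it stands out
- bay_stop (a point): middle of the back stop's inner face, at table height
- bay_mouth (a point): middle of the bay's open end, at table height, below the front edge of the slatted top; 116 mm from bay_stop
- candle_near: short grey pillar candle, 66 mm diameter, 75 mm high (wick to 82 mm), 0.28 kg, loose, in front of the bridge's mouth on the side of the bridge's -x. Origin: centre of its underside
- candle_far: the same candle on the side of the bridge's +x. The clear gap between the two is at least 190 mm
- glass_a: stemmed wine glass, foot 74 mm diameter, 205 mm high, loose, on the right, beyond the bridge's closed end. Origin: centre of its foot's underside
- glass_b: the same kind of wine glass beside it

How it is judged:
By the outcome, as a careful person would: the job done as asked, in the order asked, and still so for the second after the job is handed in, with the robot touching nothing.
It also fails if it takes over 58 s, if anything falls off the work surface, if the arm or the gripper's body presses on something with over 40 N, if the wrist force passes 120 N, or if a joint passes its speed limit or range.

## Working session

There is one attempt and no reset: what is moved stays moved. The work goes in short steps, Python scripts to look and compute and a tool call to move; the robot and the scene stay as the last step left them, time stands still between calls to the robot, and variables do not carry over. Pictures are saved under pics/ and viewed, at most 10 in all, crops included, and the job is handed in when it is done.

Besides the shell and the picture viewer there is one more tool, called after ">>>" as name(argument=value, ...), one argument or row to a line, values as JSON. servo_tool: Moves the arm, as the interface text tells. Its arguments: {"type":"object","properties":{"increments":{"type":"array"},"force":{"type":"number"}},"required":["increments"]}

```bash
mkdir -p pics; python3 - <<'E'
from station import *
import cv2,numpy as np
for n in("top","side"):
    im=get_image(n);cv2.imwrite(f"pics/{n}0.png",im[:,:,::-1]);c=get_calibration(n)
    print(n,{k:np.round(v,4).tolist() for k,v in c.items()})
o=get_obs();print(o)
E
```

```text
top {'fx': 421.1228, 'fy': 421.1228, 'cx': 315.2115, 'cy': 199.327, 'R': [[0.0227, -0.9995, 0.0229], [-0.9831, -0.0265, -0.1809], [0.1814, -0.0185, -0.9832]], 't': [-0.1014, 0.5685, 0.8222]}
side {'fx': 415.5412, 'fy': 415.5412, 'cx': 321.9071, 'cy': 201.3233, 'R': [[0.7222, -0.6913, 0.0216], [-0.4774, -0.5208, -0.7076], [0.5004, 0.5008, -0.7062]], 't': [-0.4726, 0.2559, 0.6288]}
{'t': 0.1, 'q': array([ 1.08699553e+00,  5.33107087e-02,  1.61415709e+00, -3.24016601e-05,
        1.47601128e+00, -1.19016552e-01]), 'dq': array([ 0.00024992, -0.00038027, -0.00330685,  0.00195563, -0.00344127,
        0.00047518]), 'effort': array([ 4.01765465e-04, -3.94901526e+01, -3.71362495e+01, -3.06416609e-05,
        3.88941611e-03,  1.64034486e-05]), 'tool_pos': array([0.22269918, 0.58332293, 0.20677345]), 'tool_rot': array([-5.69729025e-01, -3.08896104e+00,  2.84415637e-03]), 'contact_force': array([-0.0997807 , -0.35144627, -0.50594493]), 'wrist_torque': array([-0.01499998, -0.03011905, -0.00284444]), 'grip_force': 0.0, 'opening': 0.08534339075065002}
```

View pics/top0.png

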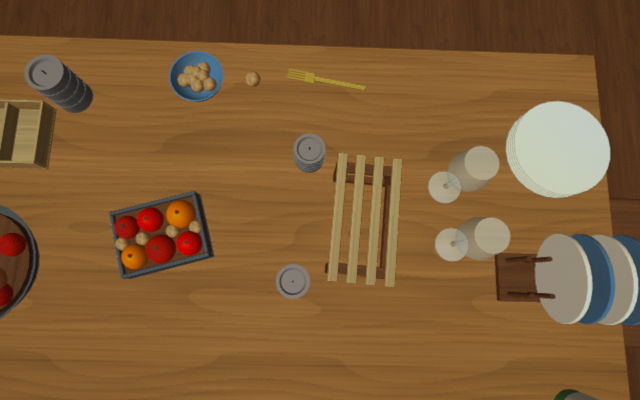

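View pics/side0.png

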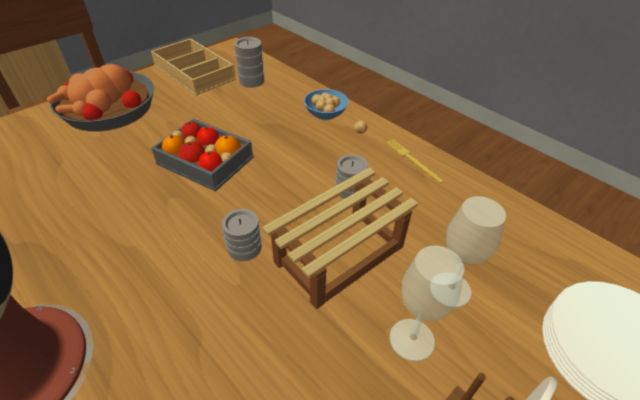

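The top view shows the dish at about (162,235), candle tops at (310,147) and (293,280), the bridge slats from (335,153) to (395,287), and the glasses to the right. The bay opens left (+y). I'll measure these with masks.

```bash
cat > h.py <<'E'
from station import *
import cv2,numpy as np
def ray(n,px,z):
    c=get_calibration(n);px=np.atleast_2d(np.asarray(px,float))
    R=np.array(c["R"]);t=np.array(c["t"])
    d=np.c_[(px[:,0]-c["cx"])/c["fx"],(px[:,1]-c["cy"])/c["fy"],np.ones(len(px))]@R
    o=-R.T@t
    return (o+d*((z-o[2])/d[:,2])[:,None])[:,:2]
def big(mask,box):
    m=np.zeros_like(mask);x0,y0,x1,y1=box;m[y0:y1,x0:x1]=mask[y0:y1,x0:x1]
    cs,_=cv2.findContours(m,cv2.RETR_EXTERNAL,cv2.CHAIN_APPROX_NONE)
    return max(cs,key=cv2.contourArea)[:,0]
def rect(n,c,z):
    r=cv2.minAreaRect((ray(n,c,z)*1000).astype(np.float32));return r,cv2.boxPoints(r).round()
E
python3 - <<'E'
from h import *
im=cv2.imread("pics/top0.png");hsv=cv2.cvtColor(im,cv2.COLOR_BGR2HSV)
print("base px cam",-np.array(get_calibration("top")["R"]).T@get_calibration("top")["t"])
H,S,V=cv2.split(hsv)
# dish = not-wood: grey walls low sat
for p in [(118,240),(160,203),(205,225),(165,266),(100,240),(350,200),(375,200),(385,210),(310,145),(320,165)]: print(p,hsv[p[1],p[0]],end=' ')
grey=((S<90)&(V<150)).astype(np.uint8)*255
d=big(cv2.morphologyEx(grey,cv2.MORPH_CLOSE,np.ones((3,3))),(95,180,230,290))
print("\ndish",rect("top",d,.05))
for b in((285,125,335,180),(265,255,320,305)):
    c=big(grey,b);x,y,w,h=cv2.boundingRect(c);print("candle box",x,y,w,h)
v=np.hstack([cv2.resize(im[180:290,100:225],None,fx=3,fy=3,interpolation=2),cv2.resize(im[140:300,285:410],None,fx=3,fy=3,interpolation=2)[:330]]) 
v=np.hstack([cv2.resize(im[180:290,100:225],None,fx=3.2,fy=3.2),cv2.resize(im[135:300,270:410],(140*352//110//1,352)) if 0 else cv2.copyMakeBorder(cv2.resize(im[135:305,270:410],None,fx=2.8,fy=2.07),0,0,0,0,0)[:352]])
cv2.imwrite("pics/crop0.png",v);print(v.shape)
E
```

```text
base px cam [ 0.41207947 -0.07108249  0.9135703 ]
(118, 240) [ 19 145 153] (160, 203) [12 47 54] (205, 225) [ 0  8 31] (165, 266) [103  38  81] (100, 240) [ 16 163 139] (350, 200) [ 16 164 135] (375, 200) [ 22 114 159] (385, 210) [ 11 165  74] (310, 145) [ 18  30 127] (320, 165) [90  9 82] 
dish (((491.3399658203125, 226.15321350097656), (142.82691955566406, 187.57728576660156), 16.193740844726562), array([[397., 296.],
       [449., 116.],
       [586., 156.],
       [534., 336.]], dtype=float32))
candle box 293 133 33 39
candle box 276 264 34 35
(352, 792, 3)
```

View pics/crop0.png

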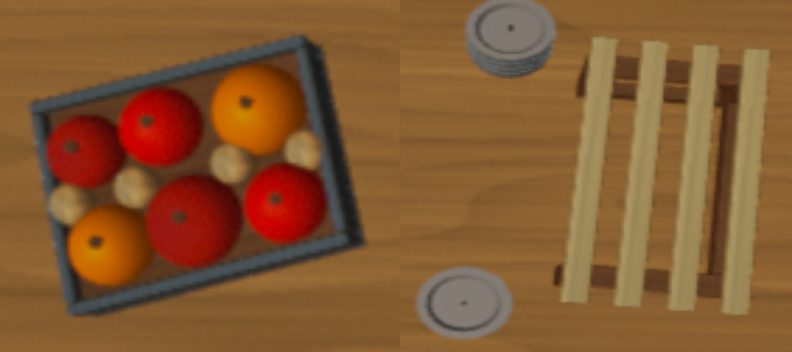

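```bash
python3 - <<'E'
from h import *
np.set_printoptions(precision=4,suppress=True)
im=cv2.imread("pics/top0.png");hsv=cv2.cvtColor(im,cv2.COLOR_BGR2HSV);H,S,V=cv2.split(hsv)
def L(n,P):
    P=np.array(P);print(n,P.tolist(),"sides",np.linalg.norm(P-np.roll(P,-1,0),axis=1).round(4),"ctr",P.mean(0));return P
a=L("dish",ray("top",[(109.4,212.2),(194.8,191.9),(209,253.6),(122,276)],.05).round(4))
rim=((V>60)&(V<140)&(S<110)&(H>80)).astype(np.uint8)*255
d=big(cv2.morphologyEx(rim,cv2.MORPH_CLOSE,np.ones((5,5))),(95,180,230,290));print("rim",rect("top",d,.05))
for e in (a[1]-a[0],a[2]-a[3]): print("long axis deg",np.degrees(np.arctan2(e[1],e[0])))
b=L("bridge",ray("top",[(338.6,153.4),(401.8,159.2),(394.3,286.2),(327.9,279.9)],.114).round(4))
m=((H>18)&(H<30)&(V>140)&(S>60)&(S<135)).astype(np.uint8)*255
m=cv2.morphologyEx(m,cv2.MORPH_OPEN,np.ones((3,3)))
box=np.zeros_like(m);box[145:295,322:408]=m[145:295,322:408]
pts=cv2.findNonZero(box)[:,0];print("bridge mask",rect("top",pts,.114))
for e in (b[3]-b[0],b[2]-b[1]): print("x axis deg",np.degrees(np.arctan2(e[1],e[0])))
# candles: top ellipse centre (z .075)
for bx in((285,125,335,165),(265,255,320,305)):
    top=((V>100)&(S<60)).astype(np.uint8)*255
    c=big(cv2.morphologyEx(top,cv2.MORPH_CLOSE,np.ones((5,5))),bx);w=ray("top",c,.075);print("candle",cv2.minEnclosingCircle((w*1000).astype(np.float32)))
print("glass feet",ray("top",[(445,187),(452,245)],.004))
print(ray("side",[(242,219)],.075),ray("side",[(352,163)],.075),"side bridge",ray("side",[(267,229),(373,172),(416,205),(310,268)],.114))
E
```

```text
dish [[0.5332, 0.3341], [0.5804, 0.1633], [0.4539, 0.1253], [0.4053, 0.295]] sides [0.1772 0.1321 0.1765 0.1337] ctr [0.4932 0.2294]
rim (((454.6544189453125, 220.05340576171875), (61.48248291015625, 177.02000427246094), 15.631309509277344), array([[401., 297.],
       [449., 127.],
       [508., 143.],
       [460., 314.]], dtype=float32))
long axis deg -74.55204332943033
long axis deg -74.01893635517438
bridge [[0.653, -0.1301], [0.6448, -0.2553], [0.3986, -0.2376], [0.4074, -0.1132]] sides [0.1255 0.2468 0.1247 0.2462] ctr [ 0.526 -0.184]
bridge mask (((526.1265869140625, -183.1411895751953), (125.22467803955078, 248.63661193847656), 85.79395294189453), array([[ 398., -236.],
       [ 646., -255.],
       [ 655., -130.],
       [ 407., -112.]], dtype=float32))
x axis deg 176.0636208692783
x axis deg 175.8879224780123
candle ((669.1063842773438, -68.85025787353516), 37.58501434326172)
candle ((403.69122314453125, -46.205299377441406), 32.760772705078125)
glass feet [[ 0.6156 -0.3762]
 [ 0.4872 -0.3872]]
[[ 0.407  -0.0456]] [[ 0.6718 -0.0713]] side bridge [[ 0.4061 -0.1241]
 [ 0.6456 -0.1474]
 [ 0.6349 -0.2581]
 [ 0.405  -0.2307]]
```

Measured, and consistent with the given sizes:

| Item | World position (mm) | Orientation |
|---|---|---|
| Bridge | (526, -184) | bay axis at 86° |
| Dish | (493, 229) | long axis at 105.7° |
| candle_near | (405, -46) | – |
| candle_far | (670, -70) | – |

In the bridge frame the dish sits at (-62, 410) and is turned +19.7°. I'll first push its near long side to line it up with the bay, then push it in from behind.

>>> servo_tool(
  increments=[
    [1,0,0,0,-9.2],
    [1,0,0,0,-9.2],
    [1,0,0,0,-9.1],
    [1,0,0,0,-9.1],
    [1,-7,-39,0,0],
    [1,-7,-39,0,0],
    [1,-7,-39,0,0],
    [1,-7,-39,0,0],
    [1,-6,-39,0,0],
    [1,-6,-39,0,0],
    [1,-6,-39,0,0],
    [1,-6,-39,0,0],
  ],
)

```text
t: 1.6
tool_pos: [0.3575, 0.2962, 0.2074]
tool_rot: [0.429, -3.112, 0.0]
contact_force: [0.4, -0.2, -0.3]
opening: 0.0853
grip_force: 0.0
```

```bash
cat >> h.py <<'E'
from scipy.spatial.transform import Rotation as Ro
B=np.array([.526,-.184]);A=np.radians(-3.9)
ex=np.array([np.cos(A),np.sin(A)]);ey=np.array([-np.sin(A),np.cos(A)])
def loc(p): d=np.asarray(p)[:2]-B; return np.array([d@ex,d@ey])*1000
def glob(l): return B+(l[0]*ex+l[1]*ey)/1000
def go(xy,z,yaw=None):  # tool-frame shift (mm) at present yaw, plus spin deg to bring tool-y to yaw
    o=get_obs();M=Ro.from_rotvec(o["tool_rot"]).as_matrix();d=np.array([*xy,z])-o["tool_pos"]
    y=np.degrees(np.arctan2(M[1,1],M[0,1]));print("t",o["t"],"shift",(M.T@d*1000).round(1),"yaw",y.round(1),"spin",None if yaw is None else round(y-yaw,1),"local",loc(o["tool_pos"]).round(1),"F",o["contact_force"].round(1))
E
python3 -c "
from h import *
go((.384,.2247),.012,105.7);print(loc((.493,.2294)))"
```

```text
t 1.6 shift [ -6.2 -76.  195.4] yaw 105.7 spin 0.0 local [-200.8  467.7] F [ 0.4 -0.2 -0.3]
[-61.04110236 410.19817628]
```

>>> servo_tool(
  increments=[
    [1,-3,-38,0,0],
    [1,-3,-38,0,0],
    [1,0,0,40,0],
    [1,0,0,40,0],
    [1,0,0,40,0],
    [1,0,0,40,0],
    [1,0,0,20,0],
    [1,0,0,8,0],
    [1,0,0,0,0],
  ],
)

```text
t: 2.72
tool_pos: [0.3836, 0.2259, 0.0197]
tool_rot: [0.429, -3.111, 0.0]
contact_force: [-0.5, 0.0, -0.0]
opening: 0.0852
grip_force: 0.0
```

```bash
python3 -c "
from h import *
go((.384,.2247),.012,105.7)
im=get_image('top');cv2.imwrite('pics/top1.png',cv2.resize(im[140:320,60:340,::-1],None,fx=2.5,fy=2.5))"
```

```text
t 2.725 shift [-0.1 -1.3  7.7] yaw 105.7 spin -0.0 local [-170.   399.3] F [-0.5  0.  -0. ]
```

View pics/top1.png

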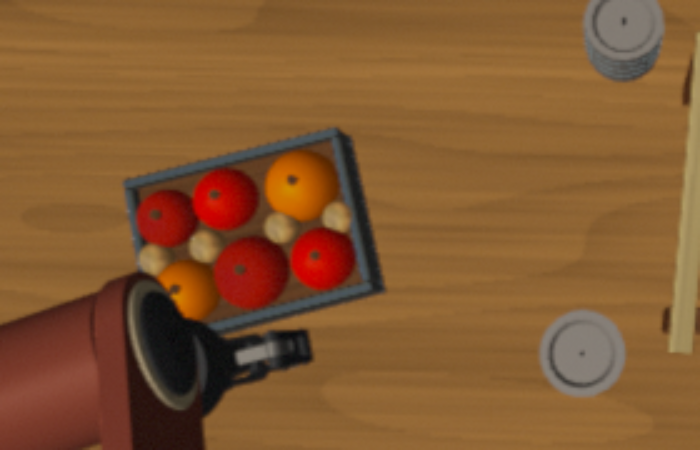

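The picture shows both fingers beside the dish's near long side, tip at about (290,350) in the crop, and nothing disturbed. Next I lower slightly, make contact and push along an arc.

>>> servo_tool(
  increments=[
    [1,0,0,7,0],
    [1,-6,0,0,0],
    [1,-6,0,0,0],
    [1,-6,0,0,0],
    [1,-6,0,0,0],
    [1,-3,0,0,0],
    [1,-6,0,0,1.6],
    [1,-6,0,0,1.6],
    [1,-6,0,0,1.6],
    [1,-6,0,0,1.6],
    [1,-6,0,0,1.6],
  ],
)

```text
t: 4.15
tool_pos: [0.4393, 0.2399, 0.0131]
tool_rot: [-0.209, 3.135, 0.0]
contact_force: [0.3, 0.6, 0.9]
opening: 0.0855
grip_force: 0.0
```

>>> servo_tool(
  increments=[
    [1,-6,0,0,1.6],
    [1,-6,0,0,1.7],
    [1,-6,0,0,1.7],
    [1,-6,0,0,1.7],
    [1,-6,0,0,1.7],
    [1,-3,0,0,1],
    [1,-1,0,0,0],
    [1,0,0,0,0],
  ],
)

```text
t: 5.15
tool_pos: [0.4729, 0.242, 0.0129]
tool_rot: [-0.047, -3.141, 0.0]
contact_force: [0.4, -0.2, -0.1]
opening: 0.0854
grip_force: 0.0
```

```bash
python3 -c "
from h import *
go((.384,.2247),.012,105.7)
im=get_image('top');cv2.imwrite('pics/top2.png',cv2.resize(im[140:320,60:340,::-1],None,fx=2.5,fy=2.5))"
```

```text
t 5.15 shift [ 88.3 -19.9   0.9] yaw 88.3 spin -17.4 local [-82.  421.4] F [ 0.4 -0.2 -0.1]
```

View pics/top2.png

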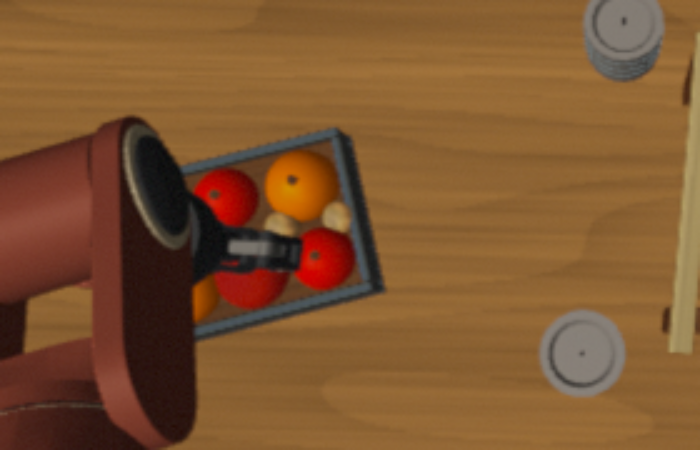

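The dish hasn't moved and the gripper appears to be over it. I need to check the tool's projection before going on.

```bash
python3 - <<'E'
from h import *
im={n:get_image(n) for n in("top","side")}
def proj(n,X):
    c=get_calibration(n);p=np.array(c["R"])@X+c["t"];return p[0]/p[2]*c["fx"]+c["cx"],p[1]/p[2]*c["fy"]+c["cy"]
o=get_obs();T=o["tool_pos"]
for n in im:
    v=im[n][:,:,::-1].copy()
    for h,col in((0,(0,255,0)),(.073,(255,255,0)),(.2,(255,0,255))):
        p=proj(n,T+[0,0,h]);print(n,h,np.round(p));cv2.circle(v,tuple(int(a) for a in p),3,col,-1)
    im[n]=v
cv2.imwrite("pics/side3.png",np.hstack([im["side"][80:320,80:460],im["top"][120:360,60:440]]))
print(o["q"],T)
E
```

```text
top 0 [158. 244.]
top 0.073 [145. 241.]
top 0.2 [116. 235.]
side 0 [195. 157.]
side 0.073 [189. 131.]
side 0.2 [176.  79.]
[ 3.33010042e-01  3.80937271e-02  1.97661822e+00  2.60195735e-05
  1.12711289e+00 -1.20823689e+00] [0.47270785 0.24202649 0.01282705]
```

View pics/side3.png

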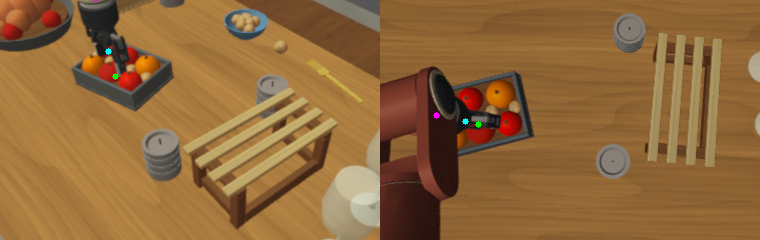

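```bash
python3 - <<'E'
from h import *
def proj(n,X):
    c=get_calibration(n);p=np.array(c["R"])@X+c["t"];return np.array([p[0]/p[2]*c["fx"]+c["cx"],p[1]/p[2]*c["fy"]+c["cy"]])
im=get_image("side");tp=get_image("top")
v=cv2.resize(im[60:195,140:270,::-1],None,fx=4,fy=4,interpolation=cv2.INTER_CUBIC)
for x,y in [(.5332,.3341),(.5804,.1633),(.4539,.1253),(.4053,.295)]:
    for z,c in((.05,(0,255,0)),(0,(255,0,255))):
        p=proj("side",np.array([x,y,z]));cv2.circle(v,tuple(int(a) for a in (p-[140,60])*4),3,c,-1)
cv2.imwrite("pics/s4.png",v)
a=cv2.imread("pics/side0.png")[:,:,::-1]
o=get_obs();print(o["tool_pos"],o["contact_force"],o["t"],o["wrist_torque"],o["effort"])
E
```

```text
[0.47279572 0.24205181 0.01289651] [-0.65997408 -0.24034596 -0.90465413] 5.4 [-0.02043594 -0.03881929  0.04664482] [-7.48950028e-03 -3.32342649e+01 -3.15696788e+01 -3.39452508e-04
  6.74317998e-04 -8.00215616e-05]
```

View pics/s4.png

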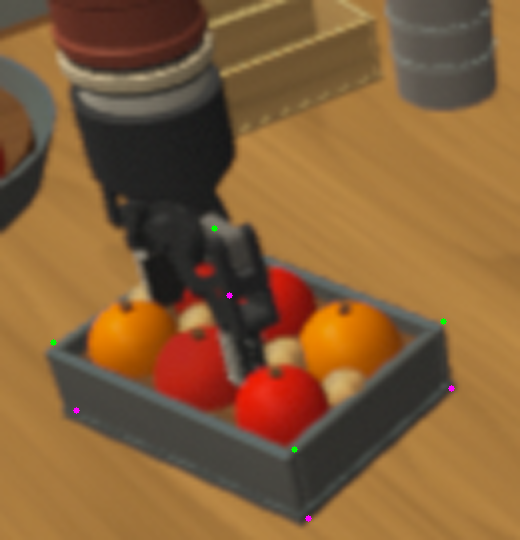

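Both views agree on the dish's place, yet the fingers are drawn inside it with no contact force. Either the dish's picture is stale or the dish isn't solid there. A tiny forward push, read mid-motion, will tell.

>>> servo_tool(
  increments=[
    [1,-3,0,0,0],
    [1,-3,0,0,0],
  ],
)

```text
t: 5.65
tool_pos: [0.4792, 0.2419, 0.013]
tool_rot: [0.047, 3.141, 0.0]
contact_force: [-0.6, -1.1, 1.2]
opening: 0.0854
grip_force: 0.0
```

```bash
python3 - <<'E'
from h import *
for i in range(3): o=get_obs();print(o["t"],o["tool_pos"].round(4),o["contact_force"].round(2),o["wrist_torque"].round(2),np.abs(o["dq"]).max().round(3))
a=cv2.imread("pics/top0.png");b=get_image("top")[:,:,::-1];d=cv2.absdiff(a,b).max(2)
print("mean diff on dish right edge",d[185:260,185:215].mean(),"candle",d[130:170,290:330].mean(),"table",d[60:120,100:160].mean())
cv2.imwrite("pics/x.png",b)
E
```

```text
5.65 [0.4792 0.2419 0.013 ] [-0.62 -1.11  1.22] [-0.    0.01  0.03] 0.053
5.65 [0.4792 0.2419 0.013 ] [-0.62 -1.11  1.22] [-0.    0.01  0.03] 0.053
5.65 [0.4792 0.2419 0.013 ] [-0.62 -1.11  1.22] [-0.    0.01  0.03] 0.053
mean diff on dish right edge 4.296888888888889 candle 4.36375 table 4.482777777777778
```

The wrist sees neither force nor moment, so the fingers really do pass through the dish as drawn. I'll back out upward and probe gently from above with shut fingers, to learn whether anything there is solid.

>>> servo_tool(
  increments=[
    [1,0,0,-20,0],
    [1,0,0,-30,0],
    [1,0,0,-40,0],
    [0,0,0,-20,0],
    [0,0,0,0,0],
    [0,0,0,0,0],
    [0,0,0,0,0],
    [0,0,0,20,0],
    [0,0,0,10,0],
    [0,0,0,10,0],
    [0,0,0,5,0],
  ],
)

```text
t: 7.08
tool_pos: [0.4784, 0.2417, 0.0767]
tool_rot: [-0.047, -3.14, 0.001]
contact_force: [1.1, -0.9, 0.1]
opening: -0.0005
grip_force: 0.0
```

>>> servo_tool(
  increments=[
    [0,0,0,4,0],
    [0,0,0,4,0],
  ],
)

```text
t: 7.32
tool_pos: [0.4793, 0.242, 0.0701]
tool_rot: [0.047, 3.14, 0.0]
contact_force: [-0.3, 0.1, 0.6]
opening: -0.0003
grip_force: 0.0
```

>>> servo_tool(
  increments=[
    [0,0,0,4,0],
    [0,0,0,4,0],
  ],
)

```text
t: 7.58
tool_pos: [0.4791, 0.2419, 0.0619]
tool_rot: [0.047, 3.141, 0.0]
contact_force: [-0.4, 0.6, 0.6]
opening: -0.0002
grip_force: 0.0
```

>>> servo_tool(
  increments=[
    [0,0,0,4,0],
    [0,0,0,4,0],
    [0,0,0,4,0],
  ],
)

```text
t: 7.95
tool_pos: [0.4789, 0.2419, 0.0496]
tool_rot: [-0.047, -3.141, 0.0]
contact_force: [0.1, 0.2, -0.2]
opening: -0.0002
grip_force: 0.0
```

>>> servo_tool(
  increments=[
    [0,0,0,4,0],
    [0,0,0,4,0],
    [0,0,0,4,0],
    [0,0,0,0,0],
  ],
)

```text
t: 8.45
tool_pos: [0.4786, 0.2417, 0.0374]
tool_rot: [-0.047, -3.14, 0.001]
contact_force: [-0.1, -0.5, 0.2]
opening: 0.0001
grip_force: 0.0
```

```bash
python3 - <<'E'
from h import *
o=get_obs();print(o["t"],o["tool_pos"].round(4),o["contact_force"].round(2),o["wrist_torque"].round(2))
s=get_image("side")[60:195,140:270,::-1];t=get_image("top")[170:290,90:230,::-1]
cv2.imwrite("pics/p5.png",np.hstack([cv2.resize(s,(385,400)),cv2.resize(t,(400,400))]))
E
```

```text
8.45 [0.4786 0.2417 0.0374] [-0.12 -0.52  0.18] [-0.03 -0.01 -0.02]
```

View pics/p5.png

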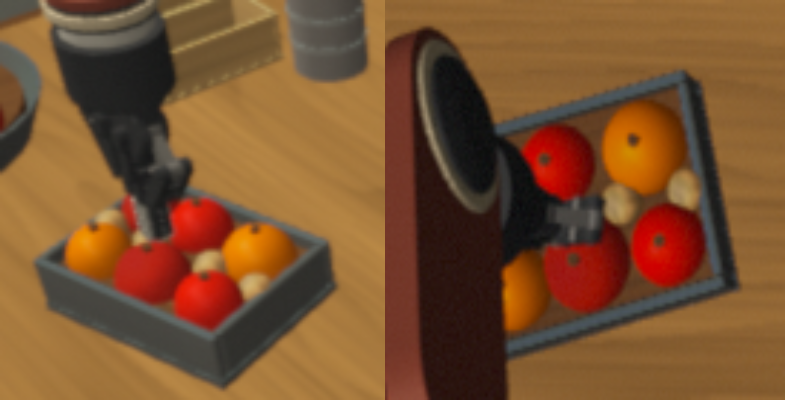

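The shut fingertip sits inside the dish at z 0.037 among the fruit, again with no force. I'll slide toward the front wall from here, slowly, to see whether the walls are solid.

>>> servo_tool(
  increments=[
    [0,0,-7,4,0],
    [0,0,-7,4,0],
    [0,0,-7,0,0],
    [0,0,-7,0,0],
    [0,0,-7,0,0],
    [0,0,-7,0,0],
  ],
)

```text
t: 9.3
tool_pos: [0.4778, 0.1994, 0.03]
tool_rot: [0.047, 3.141, 0.0]
contact_force: [0.1, -0.1, 0.5]
opening: -0.0001
grip_force: 0.0
```

>>> servo_tool(
  increments=[
    [0,0,-7,0,0],
    [0,0,-7,0,0],
    [0,0,-7,0,0],
  ],
)

```text
t: 9.68
tool_pos: [0.4771, 0.1784, 0.03]
tool_rot: [0.047, 3.141, 0.0]
contact_force: [-0.1, -0.7, 0.1]
opening: 0.0001
grip_force: 0.0
```

>>> servo_tool(
  increments=[
    [0,0,-7,0,0],
    [0,0,-7,0,0],
    [0,0,-7,0,0],
  ],
)

```text
t: 10.05
tool_pos: [0.4764, 0.1574, 0.0299]
tool_rot: [-0.047, -3.141, 0.0]
contact_force: [0.9, 0.0, -0.7]
opening: 0.0004
grip_force: 0.0
```

>>> servo_tool(
  increments=[
    [0,0,-7,0,0],
    [0,0,-7,0,0],
    [0,0,-7,0,0],
  ],
)

```text
t: 10.42
tool_pos: [0.4758, 0.1365, 0.0299]
tool_rot: [-0.047, -3.141, -0.0]
contact_force: [0.3, 0.0, 0.3]
opening: -0.0001
grip_force: 0.0
```

```bash
python3 - <<'E'
from h import *
o=get_obs();print(o["t"],o["tool_pos"].round(4),o["contact_force"].round(2),o["wrist_torque"].round(2))
a=cv2.imread("pics/top0.png");b=get_image("top")[:,:,::-1];cv2.imwrite("pics/t6.png",b)
d=cv2.absdiff(a,b).max(2)>40
ys,xs=np.nonzero(d);print("changed cols",xs.min(),xs.max(),"rows",ys.min(),ys.max(),"dish upper-left corner",d[195:225,105:125].mean(),"top-right",d[186:200,185:203].mean())
E
```

```text
10.425 [0.4758 0.1365 0.0299] [0.3  0.01 0.31] [-0.01  0.03 -0.  ]
changed cols 76 225 rows 190 399 dish upper-left corner 0.735 top-right 0.19444444444444445
```

>>> servo_tool(
  increments=[
    [0,0,-7,0,0],
    [0,0,-7,0,0],
    [0,0,-7,0,0],
    [0,0,-7,0,0],
  ],
)

```text
t: 10.98
tool_pos: [0.475, 0.1084, 0.0299]
tool_rot: [0.047, 3.141, -0.0]
contact_force: [0.2, 0.2, -0.1]
opening: -0.0002
grip_force: 0.0
```

```bash
python3 - <<'E'
from h import *
o=get_obs();print(o["t"],o["tool_pos"].round(4),o["contact_force"].round(2),o["wrist_torque"].round(2))
t=get_image("top")[120:310,40:345,::-1];s=get_image("side")[60:250,100:290,::-1]
cv2.imwrite("pics/p7.png",cv2.resize(np.hstack([s,t]),None,fx=1.6,fy=1.6))
E
```

```text
10.975 [0.475  0.1084 0.0299] [ 0.15  0.15 -0.06] [-0.01 -0.   -0.01]
```

View pics/p7.png

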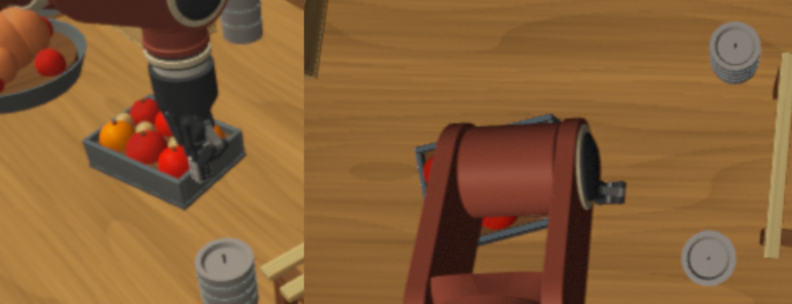

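The finger has passed straight through the front wall: the tip is at crop (615,190), outside the dish, and the dish corners at (418,148) and (555,118) haven't moved. To see whether the fingers make contact with anything, I'll touch the bare table gently.

>>> servo_tool(
  increments=[
    [0,0,-7,0,0],
    [0,0,-7,0,0],
    [0,0,-7,8,0],
    [0,0,0,8,0],
    [0,0,0,8,0],
    [0,0,0,4,0],
    [0,0,0,2,0],
    [0,0,0,0,0],
  ],
)

```text
t: 12.08
tool_pos: [0.4744, 0.088, -0.0001]
tool_rot: [-0.046, -3.141, -0.0]
contact_force: [0.6, -0.3, 0.8]
opening: -0.0002
grip_force: 0.0
```

>>> servo_tool(
  increments=[
    [0,0,0,1,0],
    [0,0,0,1,0],
    [0,0,0,0,0],
  ],
)

```text
t: 12.45
tool_pos: [0.4744, 0.0879, -0.0021]
tool_rot: [0.047, 3.141, -0.0]
contact_force: [0.1, -0.2, 0.2]
opening: -0.0004
grip_force: 0.0
```

>>> servo_tool(
  increments=[
    [0,0,0,1,0],
    [0,0,0,1,0],
    [0,0,0,0,0],
  ],
)

```text
t: 12.82
tool_pos: [0.4742, 0.0879, -0.0042]
tool_rot: [-0.047, -3.141, 0.0]
contact_force: [-0.7, -0.9, -0.1]
opening: -0.0001
grip_force: 0.0
```

The fingers also go 4 mm below the table surface with no reaction, so they make no contact with anything. Pressing them through the table isn't something to exploit. I'll back off, go behind the dish, and repeat the test on its rear end with open fingers, with the gripper's body low enough to meet the fruit tops.

>>> servo_tool(
  increments=[
    [0,0,0,-40,0],
    [1,0,0,-50,0],
    [1,0,0,-55,0],
    [1,0,0,0,9.1],
    [1,0,0,0,9.1],
    [1,0,0,0,9.1],
    [1,0,0,0,9.1],
    [1,0,0,0,9.1],
    [1,0,0,0,9.1],
    [1,0,0,0,9],
    [1,0,0,0,9],
  ],
)

```text
t: 14.2
tool_pos: [0.4743, 0.0879, 0.1408]
tool_rot: [-1.904, -2.499, 0.0]
contact_force: [0.4, 0.0, -0.9]
opening: 0.0856
grip_force: 0.0
```

>>> servo_tool(
  increments=[
    [1,36,7,0,0],
    [1,37,7,0,0],
    [1,37,7,0,0],
    [1,37,7,0,0],
    [1,37,7,0,0],
    [1,37,7,0,0],
    [1,36,7,0,0],
    [1,36,7,0,0],
    [1,0,0,0,0],
  ],
)

```text
t: 15.32
tool_pos: [0.4485, 0.3869, 0.1408]
tool_rot: [-1.893, -2.507, 0.0]
contact_force: [0.0, -0.2, -0.8]
opening: 0.0857
grip_force: 0.0
```

```bash
python3 -c "
from h import *
go((.4491,.3854),.002,15.7)"
```

```text
t 15.325 shift [ -1.6   0.2 138.8] yaw 15.9 spin 0.2 local [-116.2  564.3] F [ 0.  -0.2 -0.8]
```

>>> servo_tool(
  increments=[
    [1,0,0,45,0],
    [1,0,0,45,0],
    [1,0,0,40,0],
    [1,0,0,16,0],
    [1,0,0,0,0],
    [1,-8,0,0,0],
    [1,-8,0,0,0],
    [1,-8,0,0,0],
    [1,-8,0,0,0],
    [1,-8,0,0,0],
    [1,-8,0,0,0],
  ],
)

```text
t: 16.7
tool_pos: [0.4621, 0.3383, -0.0051]
tool_rot: [-1.897, -2.504, 0.0]
contact_force: [0.3, 0.3, 0.1]
opening: 0.0852
grip_force: 0.0
```

>>> servo_tool(
  increments=[
    [1,-6,0,0,0],
    [1,-6,0,0,0],
    [1,-6,0,0,0],
  ],
)

```text
t: 17.08
tool_pos: [0.4667, 0.3219, -0.0051]
tool_rot: [-1.897, -2.503, -0.002]
contact_force: [-1.0, 3.6, -0.8]
opening: 0.0855
grip_force: 1.7
```

>>> servo_tool(
  increments=[
    [1,-6,0,0,0],
    [1,-6,0,0,0],
    [1,-6,0,0,0],
  ],
)

```text
t: 17.45
tool_pos: [0.4717, 0.304, -0.0051]
tool_rot: [-1.897, -2.504, -0.0]
contact_force: [-2.2, 2.6, -1.8]
opening: 0.0861
grip_force: 1.6
```

Now there is real contact: about 3.5 N against the push, with the pads loaded, just where the rear wall should be. I'll check that the dish is moving with the fingers.

```bash
cat >> h.py <<'E'
def snap(name):
    b=get_image("top")[:,:,::-1].copy();cv2.imwrite(f"pics/{name}.png",b)
    hsv=cv2.cvtColor(b,cv2.COLOR_BGR2HSV);H,S,V=cv2.split(hsv)
    g=((S<75)&(V<135)).astype(np.uint8)*255
    return b,g
E
python3 - <<'E'
from h import *
b,g=snap("t8");a=cv2.imread("pics/top0.png")
o=get_obs();print(o["t"],o["tool_pos"].round(4),o["contact_force"].round(2),o["wrist_torque"].round(2))
# right-hand (front) half of the dish: template shift of the front red apple + front wall
r=cv2.matchTemplate(b[170:300,140:270],a[226:276,172:216],cv2.TM_CCOEFF_NORMED);_,m,_,p=cv2.minMaxLoc(r);print("front corner patch",p[0]+140-172,p[1]+170-226,m)
E
```

```text
17.5 [ 0.472   0.3034 -0.0051] [-0.41  0.73 -0.66] [0.2  0.05 0.04]
front corner patch 11 -2 0.9803911447525024
```

The dish moved about 23 mm with the fingers and kept its heading, so pushing from the rear works. I'll push straight along its own axis first, then steer right.

>>> servo_tool(
  increments=[
    [1,-4,0,0,0],
    [1,-8,0,0,0],
    [1,-8,0,0,0],
    [1,-8,0,0,0],
    [1,-8,0,0,0],
    [1,-8,0,0,0],
    [1,-8,0,0,0],
    [1,-8,0,0,0],
    [1,-8,0,0,0],
    [1,-8,0,0,0],
    [1,-4,0,0,0],
    [1,0,0,0,0],
  ],
)

```text
t: 19.0
tool_pos: [0.4937, 0.2264, -0.0051]
tool_rot: [1.897, 2.503, -0.001]
contact_force: [0.4, -0.0, 0.0]
opening: 0.0854
grip_force: 0.0
```

```bash
cat >> h.py <<'E'
def front(name,ang):  # dish pose from its lit front rim corners, template-free: patches of first picture rotated by ang (deg)
    b,g=snap(name);a=cv2.imread("pics/top0.png");out=[]
    return b,g
E
python3 - <<'E'
from h import *
b,g=snap("t9");a=cv2.imread("pics/top0.png")
o=get_obs();print(o["t"],o["tool_pos"].round(4),"loc",loc(o["tool_pos"]).round(1))
r=cv2.matchTemplate(b[170:300,140:320],a[226:276,172:216],cv2.TM_CCOEFF_NORMED);_,m,_,p=cv2.minMaxLoc(r);dp=np.array([p[0]+140-172,p[1]+170-226]);print("front corner patch",dp,m)
c0=np.array([209,253.6]);print("front near corner now",loc(ray("top",[c0+dp],.05)[0]),"before",loc(ray("top",[c0],.05)[0]))
# front far corner patch
r=cv2.matchTemplate(b[150:280,140:320],a[186:226,176:212],cv2.TM_CCOEFF_NORMED);_,m,_,p=cv2.minMaxLoc(r);dq=np.array([p[0]+140-176,p[1]+150-186]);print(dq,m,"front far",loc(ray("top",[np.array([194.8,191.9])+dq],.05)[0]),"before",loc(ray("top",[[194.8,191.9]],.05)[0]))
E
```

```text
19.05 [ 0.4936  0.2265 -0.0051] loc [-60.2 407.4]
front corner patch [ 50 -12] 0.9271352887153625
front near corner now [-59.55315993 205.8919436 ] before [-93.01271787 303.67703559]
[ 49 -11] 0.9007494449615479 front far [ 63.61018139 252.04704151] before [ 30.60854523 350.21038276]
```

The dish centre is now at about (-27, 313) in the bridge frame, still turned 20°. A little more straight pushing, then the turn.

>>> servo_tool(
  increments=[
    [1,-5,0,0,0],
    [1,-8,0,0,0],
    [1,-8,0,0,0],
    [1,-8,0,0,0],
    [1,-8,0,0,0],
    [1,-8,0,0,0],
    [1,-7,3.5,0,2],
    [1,-7,3.5,0,2],
    [1,-7,3.5,0,2],
    [1,-7,3.5,0,2],
    [1,-7,3.5,0,2],
    [1,0,0,0,0],
  ],
)

```text
t: 20.55
tool_pos: [0.5302, 0.1522, -0.0051]
tool_rot: [2.109, 2.327, -0.001]
contact_force: [-0.2, 0.1, -0.0]
opening: 0.0856
grip_force: 0.0
```

```bash
cat >> h.py <<'E'
def dish(name,th,guess):  # th: expected local angle (deg), guess: expected local centre; corner patches of picture 0 turned by 20.3-th
    b,g=snap(name);a=cv2.imread("pics/top0.png");rot=-(20.3-th);P=[]
    for c,l in(((209,253.6),(-70,-90)),((194.8,191.9),(70,-90))):
        M=cv2.getRotationMatrix2D(c,rot,1);M[:,2]+=np.array([25,25])-c
        t=cv2.warpAffine(a,M,(50,50))[4:46,4:46]
        r=cv2.matchTemplate(b,t,cv2.TM_CCOEFF_NORMED)
        k=np.radians(th);q=np.array(guess)+[l[0]*np.cos(k)-l[1]*np.sin(k),l[0]*np.sin(k)+l[1]*np.cos(k)]
        C=get_calibration("top");X=np.array(C["R"])@[*glob(q),.05]+C["t"];e=X[:2]/X[2]*C["fx"]+[C["cx"],C["cy"]]
        u,v=(e-21).round().astype(int);w=r[v-15:v+16,u-15:u+16];_,m,_,p=cv2.minMaxLoc(w)
        P.append(loc(ray("top",[np.array([p[0]+u-15+21,p[1]+v-15+21])],.05)[0]));print("corner",P[-1].round(1),round(m,2))
    e=P[1]-P[0];k=np.arctan2(e[1],e[0]);print("theta",np.degrees(k).round(1),"width",np.hypot(*e).round(1),"centre",((P[0]+P[1])/2+90*np.array([-np.sin(k),np.cos(k)])).round(1))
    o=get_obs();M=Ro.from_rotvec(o["tool_rot"]).as_matrix();T=loc(o["tool_pos"]);y=np.degrees(np.arctan2(M[1,1],M[0,1]))+3.9
    print("t",o["t"],"tool loc",T.round(1),"tool th",y.round(1),"-> centre",(T+101*np.array([np.sin(np.radians(y)),-np.cos(np.radians(y))])).round(1),"F",o["contact_force"].round(1))
E
python3 -c "
from h import *
dish('t10',10.3,(-6,237))"
```

```text
corner [-54.1 138.8] 0.85
corner [ 76.1 164.6] 0.74
theta 11.2 width 132.8 centre [ -6.5 240. ]
t 20.6 tool loc [-19.  335.8] tool th 9.6 -> centre [ -2.2 236.2] F [ 0.6  0.  -0.4]
```

>>> servo_tool(
  increments=[
    [1,-5,1,0,0],
    [1,-7,3.5,0,1.9],
    [1,-7,3.5,0,1.9],
    [1,-7,3.5,0,1.9],
    [1,-7,3.5,0,1.9],
    [1,-7,3.5,0,2],
    [1,-3,0,0,0],
    [1,0,0,0,0],
  ],
)

```text
t: 21.6
tool_pos: [0.5498, 0.1103, -0.0049]
tool_rot: [2.295, 2.144, -0.001]
contact_force: [-0.3, 0.1, 0.3]
opening: 0.0848
grip_force: 0.0
```

```bash
python3 -c "
from h import *
dish('t11',0.5,(-1,195))"
```

```text
corner [-61.6 109.3] 0.79
corner [ 68.5 109.1] 0.67
theta -0.1 width 130.2 centre [  3.6 199.2]
t 21.65 tool loc [  3.7 295.4] tool th 0.0 -> centre [  3.7 194.4] F [-0.1  0.4  0.2]
```

The dish is aligned, with its centre at (4, 195) and theta about 0. There are clear margins to the candles and rails, so I'll push straight in.

>>> servo_tool(
  increments=[
    [1,-4,0,0,0],
    [1,-8,0,0,0],
    [1,-8,0,0,0],
    [1,-8,0,0,0],
    [1,-8,0,0,0],
    [1,-8,0,0,0],
    [1,-8,0,0,0],
    [1,-8,0,0,0],
    [1,-8,0,0,0],
    [1,-8,0,0,0],
    [1,-8,0,0,0],
    [1,-4,0,0,0],
  ],
)

```text
t: 23.15
tool_pos: [0.5438, 0.0228, -0.0049]
tool_rot: [2.296, 2.144, 0.001]
contact_force: [0.3, 5.3, 2.7]
opening: 0.0852
grip_force: 2.7
```

```bash
python3 - <<'E'
from h import *
o=get_obs();print(o["t"],loc(o["tool_pos"]),o["contact_force"],o["wrist_torque"])
b,g=snap("t12");a=cv2.imread("pics/top0.png")
for n,(x0,y0,x1,y1) in dict(near=(272,260,314,302),far=(290,128,330,174)).items():
    r=cv2.matchTemplate(b[y0-10:y1+10,x0-10:x1+10],a[y0:y1,x0:x1],cv2.TM_CCOEFF_NORMED);print(n,cv2.minMaxLoc(r)[1::2])
E
```

```text
23.15 [  3.68548948 207.51163467] [0.3418873  5.33350689 2.68293023] [ 0.76309503 -0.03075462 -0.01874638]
near (0.9981914758682251, (10, 10))
far (0.998065173625946, (10, 10))
```

>>> servo_tool(
  increments=[
    [1,-6,0,0,0],
    [1,-7,0,0,0],
    [1,-7,0,0,0],
    [1,-7,0,0,0],
    [1,-7,0,0,0],
    [1,-7,0,0,0],
    [1,-6,0,0,0],
    [1,-4,0,0,0],
    [1,-3,0,0,0],
    [1,-2,0,0,0],
  ],
)

```text
t: 24.45
tool_pos: [0.5399, -0.0325, -0.0049]
tool_rot: [-2.296, -2.144, -0.001]
contact_force: [-0.1, 5.7, 3.9]
opening: 0.0853
grip_force: 2.8
```

>>> servo_tool(
  increments=[
    [1,-2,0,0,0],
    [1,-2,0,0,0],
    [1,-2,0,0,0],
  ],
)

```text
t: 24.82
tool_pos: [0.5395, -0.0384, -0.0049]
tool_rot: [-2.295, -2.144, -0.001]
contact_force: [0.8, 5.6, 2.8]
opening: 0.0853
grip_force: 2.8
```

>>> servo_tool(
  increments=[
    [1,-1.5,0,0,0],
    [1,-1.5,0,0,0],
  ],
)

```text
t: 25.08
tool_pos: [0.5393, -0.0414, -0.0049]
tool_rot: [-2.295, -2.144, -0.001]
contact_force: [0.6, 5.2, 3.2]
opening: 0.0853
grip_force: 2.8
```

>>> servo_tool(
  increments=[
    [1,-1,0,0,0],
    [1,-1,0,0,0],
  ],
)

```text
t: 25.32
tool_pos: [0.5391, -0.0433, -0.0049]
tool_rot: [-2.295, -2.144, -0.001]
contact_force: [0.2, 4.8, 3.3]
opening: 0.0853
grip_force: 2.9
```

>>> servo_tool(
  increments=[
    [1,-1,0,0,0],
    [1,-1,0,0,0],
  ],
)

```text
t: 25.58
tool_pos: [0.539, -0.045, -0.0049]
tool_rot: [-2.295, -2.144, -0.001]
contact_force: [0.9, 8.8, 3.8]
opening: 0.0856
grip_force: 4.4
```

Force is starting to climb at tool y of about 139, which is where full contact with the stop is expected. I'll press a little more so the dish squares up.

>>> servo_tool(
  increments=[
    [1,-1,0,0,0],
  ],
)

```text
t: 25.7
tool_pos: [0.5391, -0.045, -0.0049]
tool_rot: [-2.295, -2.142, -0.004]
contact_force: [2.3, 11.7, 4.9]
opening: 0.0853
grip_force: 6.3
```

>>> servo_tool(
  increments=[
    [1,-1,0,0,0],
  ],
)

```text
t: 25.82
tool_pos: [0.5392, -0.045, -0.0049]
tool_rot: [-2.294, -2.141, -0.007]
contact_force: [3.5, 15.3, 4.3]
opening: 0.0855
grip_force: 8.1
```

```bash
python3 -c "
from h import *
o=get_obs();print(o['t'],loc(o['tool_pos']),o['tool_pos'],o['contact_force'],o['wrist_torque'],o['grip_force'])"
```

```text
25.825 [  3.73985545 139.56297529] [ 0.53922361 -0.04501458 -0.00487854] [ 3.45657509 15.25786642  4.30818386] [ 2.26875549 -0.32352271 -0.10975242] 8.05082157254219
```

Tool travel has stopped at local y 139.6 (predicted 140) and the moment is balanced, so the dish is home against the stop. I'll back off slowly, lift clear and look.

>>> servo_tool(
  increments=[
    [1,-1,0,0,0],
    [1,0,0,0,0],
    [1,2,0,0,0],
    [1,4,0,0,0],
    [1,10,0,0,0],
    [1,25,0,0,0],
    [1,30,0,-10,0],
    [1,30,0,-40,0],
    [1,45,0,-40,0],
    [1,45,0,-40,0],
    [1,50,0,-30,0],
    [1,50,0,0,0],
  ],
)

```text
t: 27.32
tool_pos: [0.5605, 0.2436, 0.1588]
tool_rot: [2.293, 2.142, 0.008]
contact_force: [0.2, 0.0, -0.7]
opening: 0.0852
grip_force: 0.0
```

>>> servo_tool(
  increments=[
    [1,50,0,0,0],
    [1,40,0,0,0],
    [1,0,0,0,0],
  ],
)

```text
t: 27.7
tool_pos: [0.564, 0.3335, 0.1541]
tool_rot: [2.292, 2.148, -0.002]
contact_force: [0.6, -0.4, 0.8]
opening: 0.0853
grip_force: 0.0
```

```bash
python3 - <<'E'
from h import *
o=get_obs();print(o["t"],o["tool_pos"],o["contact_force"])
b,g=snap("t13");a=cv2.imread("pics/top0.png")
for n,(x0,y0,x1,y1) in dict(near=(272,260,314,302),far=(290,128,326,174),ga=(425,140,500,205),gb=(430,215,512,265)).items():
    r=cv2.matchTemplate(b[y0-10:y1+10,x0-10:x1+10],a[y0:y1,x0:x1],cv2.TM_CCOEFF_NORMED);print(n,cv2.minMaxLoc(r)[1::2])
s=get_image("side")[:,:,::-1]
cv2.imwrite("pics/p13.png",np.hstack([cv2.resize(b[130:310,260:420],None,fx=2.6,fy=2.6),cv2.resize(s[130:310,190:330],None,fx=2.6,fy=2.6)]))
E
```

```text
27.7 [0.56397235 0.33349754 0.15405948] [ 0.57180412 -0.37453463  0.84069074]
near (0.9980230331420898, (10, 10))
far (0.9978221654891968, (10, 10))
ga (0.9990628957748413, (10, 10))
gb (0.999209463596344, (10, 10))
```

View pics/p13.png

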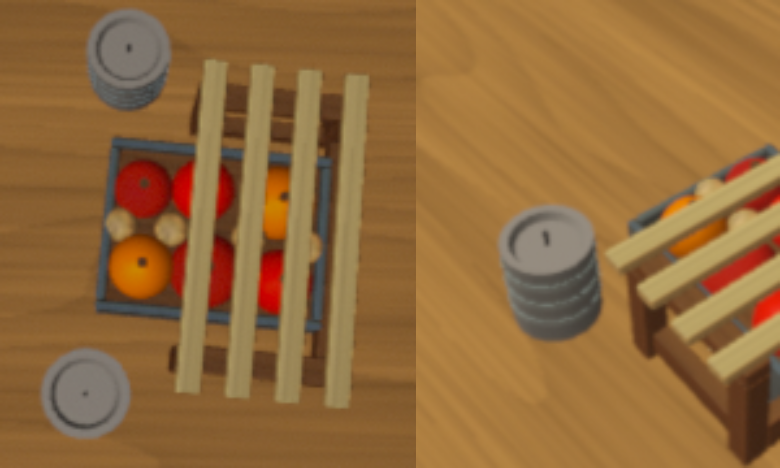

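The dish is in the bay between undisturbed candles, with its rear rim from (113,138) to (97,310) and its front rim at about x 325, against the stop. Last check is the rear edge, in numbers.

```bash
python3 - <<'E'
from h import *
b=cv2.imread("pics/t13.png");H,S,V=cv2.split(cv2.cvtColor(b,cv2.COLOR_BGR2HSV))
m=((H>85)&(H<125)&(S>40)&(V<140)).astype(np.uint8)
pts=[(np.nonzero(m[r,292:312])[0][0]+292,r) for r in range(190,246) if m[r,292:312].any()]
L=np.array([loc(p) for p in ray("top",pts,.05)]);k=np.polyfit(L[:,0],L[:,1],1)
print("rear edge y at x=0:",k[1],"angle deg",np.degrees(np.arctan(k[0])),"n",len(L),"resid",np.std(L[:,1]-np.polyval(k,L[:,0])))
print([loc(p).round(1) for p in ray("top",[(303.5,183.1),(297.3,249.2)],.05)])
E
```

```text
rear edge y at x=0: 126.53206777653118 angle deg -0.16185418597492177 n 34 resid 0.4974274997771088
[array([ 70.9, 127.2]), array([-67.7, 126.6])]
```

Rear edge at y of about 127–129 (129 is fully home, and the calibration is good to 2 mm), square within 0.2°. Handing in.

```bash
python3 -c "
from station import *
print(finish_job())"
```

```text
the job is handed in; nothing more can be done
None
```

The dish is fully home against the back stop, square within about 0.2° and at rest, with candles and glasses unmoved, handed in at about 28 s; early on, though, the fingers passed through the dish and 4 mm below the table surface with no contact force, cause unknown.

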